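# Isolate and earth the yellow bench supply

## Task

A battery pack is about to be opened on this bench, so make the yellow supply box safe: turn its red isolator handle clockwise as far as it goes, which frees its black earthing handle, then turn the black handle clockwise as far as it goes too. Leave the blue box switched as it is, and let go when finished.

Things in the scene. Friction and masses are not known exactly. Their poses are not given: they have to be found in the camera images.
- yellow_isolator_grip (a point): Centre line of the red bar handle on the yellow box (fixed, 140 x 230 mm, top 50 mm above the table). Bar 44 mm long (x, to its white-marked end), 14 mm thick (y, pinch it so), 40 mm high. The point is on the vertical turning axis, 85 mm above the table, 16 mm below the bar's top; under the bar a boss of 19 mm radius, top at 67 mm, and a disc of 56 mm radius, top at 61 mm. Turns with the handle.
- yellow_isolator (a joint): Angle of the yellow box's red handle, rad: grows clockwise from above, from 0 (white end at the orange dot, in service) to a stop at 1.309 (75 degrees, green dot, isolated). Starts within 0.1 of 0; friction 0.2 N m; stays where left. From 1.07 on, the flat of its disc frees the black handle's disc; with the black one turned, the red is locked.
- yellow_earth_grip (a point): The same point of the black bar handle (earthing switch) on the yellow box, 100 mm from the red handle's axis; same sizes, heights and axes.
- yellow_earth (a joint): Angle of the yellow box's black handle, rad: grows clockwise from above, from 0 (orange dot, open) to a stop at 1.309 (75 degrees, green dot, earthed). Starts within 0.05 of 0; locked but for about 0.24 rad of play until the red handle is turned; friction 0.2 N m; stays where left.
- blue_isolator (a joint): Angle of the red handle of the blue box, which is built like the yellow one and stands on the other side of the bench; same sense and stop. Starts within 0.1 of 0 (in service) and is to stay there.

How it is judged:
On the way, in this order (a step that is already met when the one before it is completed fails the run):
1. the red isolator of the yellow box is turned to its clockwise stop (within 12 degrees) while the black handle is still open (value of joint yellow_isolator above 1.1 rad and value of joint yellow_earth below 0.4 rad), for 0.2 s.
2. the black earthing handle of the yellow box is turned to its clockwise stop (within 12 degrees) (value of joint yellow_earth above 1.1 rad), for 0.2 s.
At the end, for the whole second after the job is handed in: Both handles of the yellow box stand within 12 degrees of their clockwise stops (over 1.1 rad), and the blue box's red isolator is still in service (under 0.3 rad) (value of joint each of yellow_isolator, yellow_earth above 1.1 rad and value of joint blue_isolator below 0.3 rad); the robot touches nothing.
It fails at once if the blue box's red isolator is turned (over 0.3 rad) (value of joint blue_isolator above 0.3 rad).
It also fails if it takes over 48 s, if anything falls off the work surface, if the arm or the gripper's body presses on something with over 40 N, if the wrist force passes 120 N, or if a joint passes its speed limit or range.

## Robot

A 7-joint arm with a two-finger parallel gripper is mounted at the origin on a cart in front of the work surface, level with it; the furniture and walls round the work are solid. World frame = base frame: x ahead of the robot, y to its left, z up, the work surface at z = 0. Lengths are in m, angles in rad, forces in N, time in s.
With the tool pointing down it reaches from about 0.35 to 0.9 m from the base axis. Payload 8.1 kg.
Tool frame: the origin (TCP) lies on the centre line of the jaws, within the pads' length; the fingertips stand 19 mm ahead of it and the grasp point (between the pads) is the TCP; z points along the fingers, y is the direction in which the jaws open and shut (so a half turn about z gives the same grasp; the last joint's range is limited). The gripper opens to 92 mm and grips with 3 to 60 N. Pads are 19 mm wide; open, the fingers measure 130 mm over their backs; the gripper's body (75 mm by 190 mm) begins 47 mm behind the grasp point.
Start: joints at [-1.272, 0.434, 0.025, 1.573, -0.012, 1.134, -0.075], TCP at [0.244, 0.575, 0.246] pointing down, gripper open.
Joint ranges: [-2.62, 2.62], [-0.44, 2.09], [-1.27, 1.32], [0.08, 2.57], [-1.32, 4.46], [0.12, 2], [-2.74, 2.74]. Speed limits (rad/s): [2.22, 2.22, 3.01, 3.01, 3.14, 3.14, 3.14].

## Interface

Orientations are given as a rotation vector (axis times angle).
In Python, from cell import monitor, imaging, workorder, outline_of gives the robot as it stands.
- The arm moves only by the tool move_arm, never from a script. Its argument "series" is a list of rows, each a list of 6 numbers: the shift along the world's x, y, z in cm, then the turn, a rotation vector about the world's x, y, z in degrees. A call has 1 to 8 rows; each row shifts and turns the commanded pose from where the row before left it; what a row does not reach is not made up. A row lasts 1/10 s, in which the tool goes at most 50 mm and 8.59 degrees, less where a joint would pass 70% of its speed; a pose out of reach is approached as far as the arm can. A call with a gripper value outside its range is refused whole. "grip" is the opening, from 0 (shut) to 1 (fully open), set as the call begins (left out, the last holds). The fingers move at their own pace and stop on an object; "force" is the grip in N (left out, the last holds). Time passes only in rows, so rows that do not move let the fingers close. It gives the time, the measured TCP pose, the force and the opening at its end, in the units of the state.
- monitor.observe(): the state, without advancing time (a new reading comes with each control period).
- imaging.get_image(name): name is "scene" or "top" or "wrist"; returns a dict with "color" (480x640x3 uint8, red, green, blue), "fx", "fy", "cx", "cy" (pixels), "dist_coeffs" ([k1, k2, p1, p2, k3] as OpenCV has them; the pictures are not rectified), "rvec" (rotation vector, rad) and "tvec" (3), from world to camera coordinates, as OpenCV has them; the wrist camera has in their place "mount" (4x4, takes a point from camera to tool coordinates, whose origin is the TCP and whose axes are the flange's). Camera axes: x right, y down, z forward; pixel columns grow to the right and rows downward; lengths in m; the calibration is good to about 2 mm. A picture is of the moment at which its call begins: read the wrist's pose just before it. There is no depth.
- workorder.sign_off(): hands the job in, once; it reports no verdict.
Trained networks look in the newest picture that a camera, given by its name, has taken for a name from the list of things; names that differ only in an ending like _2 or _b are one class to them, and where a whole thing is asked for, a point or a joint stands for the part that bears it (a point fixed in the world has none). Each returns a list of dicts, best first, with "p" (0 to 1); they miss things now and then, are a little off and sometimes report something else, mostly with a low value. They report only what shows in the picture. A call takes as long as a camera call.
- outline_of(camera, thing): "mask" (480x640 bool, what is visible of it) and "rect" ([left, top, width, height] in pixels, round what is visible of it).
The state is a dict: "clock": time; "joints": joint angles; "dq": joint speeds; "joint_efforts": joint torques, N m; "position": TCP position; "ee_rot": TCP orientation; "force": force on the tool from outside, world axes, zero at the start; "ft_torque": the same for the moment, N m; "width": opening from 0.0 (shut) to 1.0 (fully open).
Only numpy, scipy, OpenCV 4.12 (cv2) and the standard library are available. Lean on these libraries where they do the work, as an engineer would, in place of code of your own. Each camera call takes 0.05 s, during which the arm holds its last target. There are 200 camera calls.

## Working session

There is one attempt and no reset: what is moved stays moved. The work goes in short steps, Python scripts to look and compute and a tool call to move; the robot and the scene stay as the last step left them, time stands still between calls to the robot, and variables do not carry over. Pictures are saved under pics/ and viewed, about 8 in all and at most 12, crops included, and the job is handed in when it is done.

Besides the shell and the picture viewer there is one more tool, called after ">>>" by a JSON object that holds its "method" and its "body". move_arm: Moves the arm, as the interface text tells. Its arguments: {"type":"object","properties":{"series":{"type":"array"},"grip":{"type":"number"},"force":{"type":"number"}},"required":["series"]}

```bash
mkdir -p pics; cat > h.py <<'E'
import numpy as np, cv2
from cell import monitor, imaging, workorder, outline_of
def K(im): return np.array([[im['fx'],0,im['cx']],[0,im['fy'],im['cy']],[0,0,1.]])
def w2c(im,st=None):
    if 'rvec' in im: 
        return cv2.Rodrigues(np.array(im['rvec'],float))[0],np.array(im['tvec'],float).ravel()
    M=np.array(im['mount']);T=np.eye(4);T[:3,:3]=cv2.Rodrigues(np.array(st['ee_rot'],float))[0];T[:3,3]=st['position']
    C=np.linalg.inv(T@M);return C[:3,:3],C[:3,3]
def px2w(im,uv,z,st=None):
    R,t=w2c(im,st);n=cv2.undistortPoints(np.array(uv,float).reshape(-1,1,2),K(im),np.array(im['dist_coeffs'],float)).reshape(-1,2)
    d=np.c_[n,np.ones(len(n))]@R;c=-R.T@t
    return c+d*((z-c[2])/d[:,2])[:,None]
def save(im,n): cv2.imwrite('pics/'+n,im['color'][:,:,::-1])
E
python3 - <<'E'
from h import *
s=monitor.observe();print({k:np.round(s[k],3) for k in('clock','position','ee_rot','width')})
ims=[]
for c in('top','scene'):
    im=imaging.get_image(c);ims.append(im['color'])
    R,t=w2c(im);print(c,-R.T@t,im['fx'])
    save(im,c+'0.png')
    for th in('yellow_isolator_grip','yellow_earth_grip','blue_isolator'):
        for o in outline_of(c,th)[:3]:
            ys,xs=np.nonzero(o['mask']);print(th,round(o['p'],2),o['rect'],xs.mean(),ys.mean(),px2w(im,[[xs.mean(),ys.mean()]],0.095)[0].round(3))
E
```

```text
{'clock': np.float64(0.0), 'position': array([0.244, 0.575, 0.245]), 'ee_rot': array([-6.270e-01, -3.078e+00,  3.000e-03]), 'width': np.float64(0.995)}
top [ 0.36190545 -0.01370981  1.24265058] 557.180124620439
yellow_earth_grip 0.93 [211.8, 224.6, 46.5, 51.0] 234.62433862433863 250.46666666666667 [0.514 0.161 0.095]
blue_isolator 0.85 [357.5, 203.9, 47.7, 54.0] 378.31652806652806 231.78326403326403 [ 0.554 -0.138  0.095]
scene [ 0.07415565 -0.28832051  0.75281182] 435.8791148061223
yellow_isolator_grip 0.61 [185.6, 181.2, 49.1, 38.7] 207.44982456140352 200.63929824561404 [0.507 0.239 0.095]
yellow_earth_grip 0.97 [213.7, 202.3, 51.7, 40.5] 240.37461107654013 223.09271935283135 [0.494 0.142 0.095]
blue_isolator 0.7 [353.6, 249.4, 58.3, 47.1] 380.3145445395068 273.1897332662305 [ 0.533 -0.152  0.095]
```

View pics/top0.png

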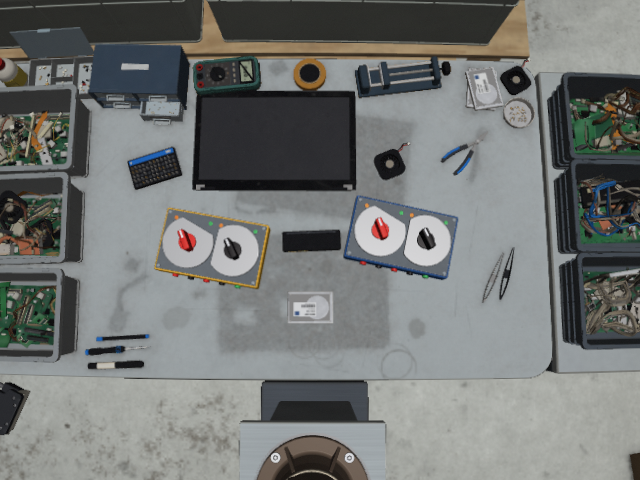

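```bash
python3 - <<'E'
from h import *
im=imaging.get_image('top');c=im['color'];hsv=cv2.cvtColor(c,cv2.COLOR_RGB2HSV)
for u,v in((186,242),(234,250)):
    y0,x0=v-32,u-32
    sub=c[y0:y0+64,x0:x0+64]
    g=cv2.GaussianBlur(cv2.cvtColor(sub,cv2.COLOR_RGB2GRAY),(3,3),0)
    k=cv2.HoughCircles(g,cv2.HOUGH_GRADIENT,1.,100,param1=80,param2=8,minRadius=22,maxRadius=30)
    if k is None: print('none');continue
    cx,cy,r=k[0,0];print(cx+x0,cy+y0,r,px2w(im,[[cx+x0,cy+y0]],.061)[0].round(4))
M=np.array(imaging.get_image('wrist')['mount']);print(M.round(3))
s=monitor.observe();print(s['joints'],cv2.Rodrigues(s['ee_rot'])[0].round(3))
cv2.imwrite('pics/c1.png',cv2.resize(c[200:300,145:285,::-1],None,fx=5,fy=5,interpolation=cv2.INTER_CUBIC))
E
```

```text
187.5 242.5 25.0 [0.535  0.2691 0.061 ]
233.5 250.5 25.0 [0.518 0.169 0.061]
[[-0.001 -0.966 -0.257  0.069]
 [ 1.    -0.002  0.    -0.   ]
 [-0.001 -0.257  0.966 -0.139]
 [ 0.     0.     0.     1.   ]]
[-1.27159592  0.43450436  0.02500284  1.57325084 -0.01160625  1.13398799
 -0.07512858] [[-0.92   0.391  0.   ]
 [ 0.391  0.92  -0.   ]
 [-0.    -0.    -1.   ]]
```

View pics/c1.png

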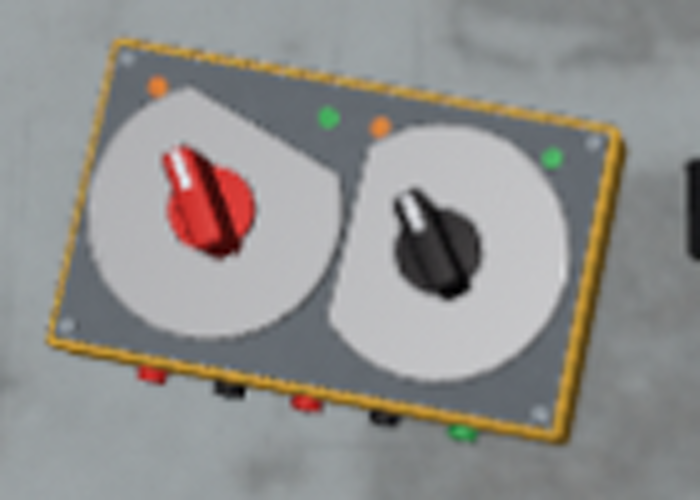

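Top picture: the red handle's disc is centred near px (188,243) and the black one near (234,250). The white marks point to the orange dots, at about 25° and 27° in world yaw. I'm moving above the red handle.

>>> {"method": "move_arm", "body": {"series": [[3.3, -3.4, 0, 0, 0, 6], [3.3, -3.4, 0, 0, 0, 6], [3.3, -3.4, 0, 0, 0, 6], [3.3, -3.4, 0, 0, 0, 6], [3.3, -3.4, 0, 0, 0, 6], [3.3, -3.4, 0, 0, 0, 6], [3.3, -3.4, 0, 0, 0, 6], [3.3, -3.4, 0, 0, 0, 6]], "grip": 0.5}}

```text
clock: 1.3
position: [0.5096, 0.3017, 0.246]
ee_rot: [-0.686, 3.065, 0.0]
force: [-0.1, -0.0, -0.2]
width: 0.505
```

>>> {"method": "move_arm", "body": {"series": [[2.7, -3.4, 0, 0, 0, 0], [0, 0, 0, 0, 0, 0], [0, 0, 0, 0, 0, 0]]}}

```text
clock: 1.6
position: [0.5362, 0.2679, 0.2457]
ee_rot: [0.674, -3.068, 0.0]
force: [0.2, 0.8, 0.1]
width: 0.502
```

```bash
cat > look.py <<'E'
import sys
from h import *
s=monitor.observe();im=imaging.get_image('wrist');n=sys.argv[1]
R=cv2.Rodrigues(s['ee_rot'])[0]
print(s['clock'],s['position'].round(4) if hasattr(s['position'],'round') else s['position'],'yaw y',np.degrees(np.arctan2(R[1,1],R[0,1])).round(1),'w',s['width'],'q',np.round(s['joints'],2),'f',np.round(s['force'],1))
Rc,t=w2c(im,s)
vis=im['color'][:,:,::-1].copy()
# world grid ticks: fixed estimated points drawn at z .101
for x,y in((.535,.269),(.518,.169)):
    p,_=cv2.projectPoints(np.array([[x,y,.101],[x+.02,y,.101]]),cv2.Rodrigues(Rc)[0],t,K(im),np.array(im['dist_coeffs'],float))
    print('est px',p.reshape(-1,2).round(0).tolist())
save(im,n+'.png');np.savez(n+'.npz',color=im['color'],K=K(im),d=np.array(im['dist_coeffs'],float),R=Rc,t=t)
for th in('yellow_isolator_grip','yellow_earth_grip'):
    for o in outline_of('wrist',th)[:2]: print(th,round(o['p'],2),o['rect'])
E
python3 look.py w1
```

```text
1.6 [0.5362 0.2679 0.2457] yaw y 114.8 w 0.5023453620797431 q [-0.53  0.39 -0.03  1.64  0.01  1.11  1.44] f [0.2 0.8 0.1]
est px [[323.0, 236.0], [311.0, 260.0]]
est px [[203.0, 157.0], [193.0, 183.0]]
yellow_isolator_grip 0.57 [255.9, 161.4, 135.1, 131.5]
yellow_earth_grip 0.93 [150.3, 83.2, 140.2, 143.8]
```

View pics/w1.png

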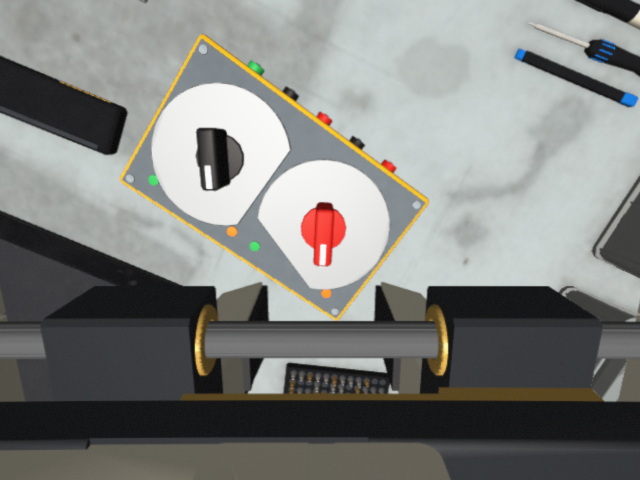

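Wrist picture: the red bar's top runs from (324,206) to (322,264), centred on my estimate. The black bar's top runs from (212,130) to (209,190). I'm converting these to world positions.

```bash
python3 - <<'E'
from h import *
z=np.load('w1.npz')
def pw(uv,zz):
    n=cv2.undistortPoints(np.array(uv,float).reshape(-1,1,2),z['K'],z['d']).reshape(-1,2)
    d=np.c_[n,np.ones(len(n))]@z['R'];c=-z['R'].T@z['t'];return c+d*((zz-c[2])/d[:,2])[:,None]
c=z['color'];g=cv2.cvtColor(c,cv2.COLOR_RGB2HSV)
m=((g[...,1]<25)&(g[...,2]>190)).astype(np.uint8)
for nm,(x0,y0,x1,y1) in dict(red=(250,155,395,297),blk=(148,80,294,230)).items():
    mm=np.zeros_like(m);mm[y0:y1,x0:x1]=m[y0:y1,x0:x1]
    L,lab,st,_=cv2.connectedComponentsWithStats(mm);i=1+st[1:,4].argmax()
    cs=max(cv2.findContours((lab==i).astype(np.uint8),cv2.RETR_EXTERNAL,cv2.CHAIN_APPROX_NONE)[0],key=cv2.contourArea).reshape(-1,2)
    w=pw(cs,.061)[:,:2];best=None
    from scipy.optimize import least_squares
    r=least_squares(lambda p:np.hypot(*(w-p).T)-.056,w.mean(0),loss='soft_l1',f_scale=.0007)
    print(nm,'disc',r.x.round(4),st[i])
for nm,uv in dict(red=[(324,206),(322.5,265)],blk=[(212,130),(209,190)]).items():
    p=pw(uv,.101);d=p[1]-p[0];print(nm,p.round(4)[:,:2],'mid',p.mean(0).round(4),np.linalg.norm(d).round(4),np.degrees(np.arctan2(d[1],d[0])).round(1))
E
```

```text
red disc [0.5368 0.2699] [  258   160   131   129 10298]
blk disc [0.5187 0.1723] [  152    83   138   142 11840]
red [[0.5141 0.2604]
 [0.5552 0.2782]] mid [0.5347 0.2693 0.101 ] 0.0448 23.4
blk [[0.4985 0.1683]
 [0.538  0.1808]] mid [0.5182 0.1746 0.101 ] 0.0415 17.6
```

>>> {"method": "move_arm", "body": {"series": [[0, 0.2, -5, 0, 0, -1], [0, 0, -5, 0, 0, 0], [0, 0, -3, 0, 0, 0], [0, 0, -2.4, 0, 0, 0], [0, 0, 0, 0, 0, 0], [0, 0, 0, 0, 0, 0]]}}

```text
clock: 2.35
position: [0.535, 0.2724, 0.0923]
ee_rot: [0.655, -3.072, -0.001]
force: [0.2, 0.6, 0.3]
width: 0.501
```

>>> {"method": "move_arm", "body": {"series": [[0, 0, 0, 0, 0, 0], [0, 0, 0, 0, 0, 0], [0, 0, 0, 0, 0, 0], [0, 0, 0, 0, 0, 0], [0, 0, 0, 0, 0, 0], [0, 0, 0, 0, 0, 0]], "grip": 0, "force": 40}}

```text
clock: 2.95
position: [0.5364, 0.2699, 0.0924]
ee_rot: [-0.651, 3.072, -0.002]
force: [0.6, -5.3, 5.4]
width: 0.153
```

>>> {"method": "move_arm", "body": {"series": [[0, 0, 0, 0, 0, -5], [0, 0, 0, 0, 0, -5], [0, 0, 0, 0, 0, -5], [0, 0, 0, 0, 0, -5]]}}

```text
clock: 3.35
position: [0.5364, 0.2701, 0.0924]
ee_rot: [-0.102, 3.139, -0.001]
force: [1.2, -4.5, 5.3]
width: 0.15
```

```bash
cat > st.py <<'E'
from h import *
s=monitor.observe();R=cv2.Rodrigues(s['ee_rot'])[0]
print(s['clock'],np.round(s['position'],4),'yaw x',np.degrees(np.arctan2(R[1,1],R[0,1])).round(1)-90,'w',round(s['width'],3),'f',np.round(s['force'],1),'t',np.round(s['ft_torque'],2),'q',np.round(s['joints'],2))
E
python3 st.py
```

```text
3.35 [0.5364 0.2701 0.0924] yaw x 3.700000000000003 w 0.15 f [ 1.2 -4.5  5.3] t [-0.98 -0.31  0.22] q [-0.6   0.56  0.07  1.8  -0.05  0.78  1.12]
```

>>> {"method": "move_arm", "body": {"series": [[0, 0, 0, 0, 0, -7], [0, 0, 0, 0, 0, -7], [0, 0, 0, 0, 0, -7], [0, 0, 0, 0, 0, -7], [0, 0, 0, 0, 0, -7], [0, 0, 0, 0, 0, -7], [0, 0, 0, 0, 0, -5], [0, 0, 0, 0, 0, 0]]}}

```text
clock: 4.15
position: [0.5365, 0.2705, 0.0924]
ee_rot: [1.157, 2.919, 0.0]
force: [1.8, -4.3, 5.1]
width: 0.149
```

```bash
python3 st.py
```

```text
4.15 [0.5365 0.2705 0.0924] yaw x -43.3 w 0.149 f [ 1.8 -4.3  5.1] t [-0.95 -0.37 -0.17] q [-0.76  0.57  0.29  1.82 -0.22  0.79  0.46]
```

>>> {"method": "move_arm", "body": {"series": [[0, 0, 0, 0, 0, -3], [0, 0, 0, 0, 0, -3], [0, 0, 0, 0, 0, -1], [0, 0, 0, 0, 0, 0], [0, 0, 0, 0, 0, 0]]}}

```text
clock: 4.65
position: [0.5364, 0.2707, 0.0924]
ee_rot: [1.326, 2.846, 0.001]
force: [2.5, -3.9, 4.7]
width: 0.155
```

```bash
python3 st.py
```

```text
4.65 [0.5364 0.2707 0.0924] yaw x -50.0 w 0.155 f [ 2.5 -3.9  4.7] t [-0.99 -0.28  0.82] q [-0.78  0.57  0.32  1.82 -0.24  0.79  0.37]
```

>>> {"method": "move_arm", "body": {"series": [[0, 0, 0, 0, 0, 2], [0, 0, 0, 0, 0, 0], [0, 0, 0, 0, 0, 0]]}}

```text
clock: 4.95
position: [0.5364, 0.2707, 0.0924]
ee_rot: [1.279, 2.868, 0.001]
force: [1.6, -3.4, 4.7]
width: 0.148
```

>>> {"method": "move_arm", "body": {"series": [[0, 0, 0, 0, 0, 0], [0, 0, 0, 0, 0, 0], [0, 0, 0, 0, 0, 0], [0, 0, 1, 0, 0, 0], [0, 0, 3, 0, 0, 0], [0, 0, 4, 0, 0, 0], [0, 0, 4, 0, 0, 8], [0, 0, 3.4, 0, 0, 8]], "grip": 0.5}}

```text
clock: 5.75
position: [0.5355, 0.2713, 0.2487]
ee_rot: [0.858, 3.021, 0.002]
force: [-0.1, 0.2, -0.7]
width: 0.498
```

>>> {"method": "move_arm", "body": {"series": [[-0.3, -1.6, 0, 0, 0, 8], [-0.3, -1.6, 0, 0, 0, 8], [-0.3, -1.6, 0, 0, 0, 8], [-0.3, -1.6, 0, 0, 0, 8], [-0.3, -1.6, 0, 0, 0, 8], [-0.2, -1.6, 0, 0, 0, 8], [0, -0.3, 0, 0, 0, 8], [0, 0, 0, 0, 0, 2]]}}

```text
clock: 6.55
position: [0.5185, 0.1711, 0.2466]
ee_rot: [-0.711, 3.059, -0.0]
force: [0.3, 0.4, -0.2]
width: 0.503
```

>>> {"method": "move_arm", "body": {"series": [[0, 0, 0, 0, 0, 0], [0, 0, 0, 0, 0, 0]]}}

```text
clock: 6.75
position: [0.5184, 0.1723, 0.2462]
ee_rot: [-0.704, 3.061, 0.0]
force: [0.3, -0.5, -0.2]
width: 0.503
```

```bash
python3 look.py w2; python3 st.py
```

```text
6.75 [0.5184 0.1723 0.2462] yaw y 115.9 w 0.5033918696669275 q [-0.51  0.3   0.12  1.77 -0.04  1.07  1.64] f [ 0.3 -0.5 -0.2]
est px [[423.0, 308.0], [411.0, 329.0]]
est px [[317.0, 234.0], [305.0, 258.0]]
yellow_isolator_grip 0.84 [347.8, 224.9, 128.5, 97.9]
yellow_earth_grip 0.81 [254.5, 156.4, 133.8, 132.8]
6.9 [0.5184 0.1725 0.2459] yaw x 25.900000000000006 w 0.502 f [-0.6 -0.  -0.6] t [0.12 0.01 0.  ] q [-0.51  0.31  0.12  1.77 -0.04  1.07  1.64]
```

View pics/w2.png

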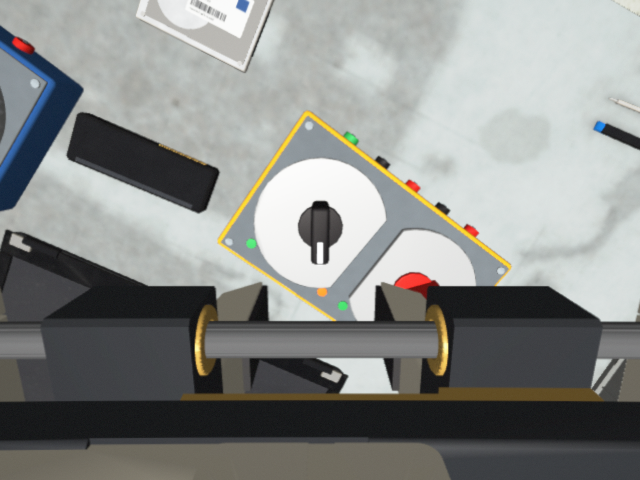

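The black bar runs from (320,203) to (320,264), centred and aligned with the jaws. The red handle is visibly turned, with its disc's flat facing the black disc. I'm going down to grip the black handle.

>>> {"method": "move_arm", "body": {"series": [[0, 0, -5, 0, 0, 0], [0, 0, -5, 0, 0, 0], [0, 0, -3, 0, 0, 0], [0, 0, -2.4, 0, 0, 0], [0, 0, 0, 0, 0, 0], [0, 0, 0, 0, 0, 0]]}}

```text
clock: 7.5
position: [0.5186, 0.1724, 0.0921]
ee_rot: [0.706, -3.061, 0.0]
force: [0.4, 0.4, 0.3]
width: 0.5
```

>>> {"method": "move_arm", "body": {"series": [[0, 0, 0, 0, 0, 0], [0, 0, 0, 0, 0, 0], [0, 0, 0, 0, 0, 0], [0, 0, 0, 0, 0, 0], [0, 0, 0, 0, 0, 0], [0, 0, 0, 0, 0, -4]], "grip": 0, "force": 40}}

```text
clock: 8.1
position: [0.5191, 0.1716, 0.0923]
ee_rot: [-0.597, 3.083, -0.001]
force: [0.7, -2.8, 3.3]
width: 0.147
```

```bash
python3 st.py
```

```text
8.1 [0.5191 0.1716 0.0923] yaw x 21.900000000000006 w 0.147 f [ 0.7 -2.8  3.3] t [-0.46 -0.02  0.34] q [-0.5   0.49  0.11  1.94 -0.08  0.72  1.61]
```

>>> {"method": "move_arm", "body": {"series": [[0, 0, 0, 0, 0, -6], [0, 0, 0, 0, 0, -6], [0, 0, 0, 0, 0, -6], [0, 0, 0, 0, 0, -6], [0, 0, 0, 0, 0, 0]]}}

```text
clock: 8.6
position: [0.5191, 0.1717, 0.0923]
ee_rot: [0.061, 3.14, -0.001]
force: [0.4, -2.9, 4.9]
width: 0.151
```

```bash
python3 st.py
```

```text
8.6 [0.5191 0.1717 0.0923] yaw x -2.200000000000003 w 0.151 f [ 0.4 -2.9  4.9] t [-0.62 -0.05 -0.09] q [-0.58  0.49  0.23  1.95 -0.16  0.72  1.27]
```

>>> {"method": "move_arm", "body": {"series": [[0, 0, 0, 0, 0, -7], [0, 0, 0, 0, 0, -7], [0, 0, 0, 0, 0, -7], [0, 0, 0, 0, 0, -7], [0, 0, 0, 0, 0, -7], [0, 0, 0, 0, 0, -7], [0, 0, 0, 0, 0, -3], [0, 0, 0, 0, 0, -2]]}}

```text
clock: 9.4
position: [0.5191, 0.1718, 0.0923]
ee_rot: [1.303, 2.857, 0.0]
force: [1.0, -3.4, 5.5]
width: 0.147
```

>>> {"method": "move_arm", "body": {"series": [[0, 0, 0, 0, 0, -1], [0, 0, 0, 0, 0, 0], [0, 0, 0, 0, 0, 0]]}}

```text
clock: 9.7
position: [0.5191, 0.1718, 0.0923]
ee_rot: [1.323, 2.848, 0.0]
force: [0.4, -3.4, 4.7]
width: 0.153
```

```bash
python3 st.py
```

```text
9.7 [0.5191 0.1718 0.0923] yaw x -49.9 w 0.153 f [ 0.4 -3.4  4.7] t [-0.79 -0.11  1.03] q [-0.75  0.52  0.46  1.96 -0.33  0.74  0.61]
```

At the stop (1.03 N m). Next: unload, release, rise, and check.

>>> {"method": "move_arm", "body": {"series": [[0, 0, 0, 0, 0, 2], [0, 0, 0, 0, 0, 0], [0, 0, 0, 0, 0, 0]]}}

```text
clock: 10.0
position: [0.5191, 0.1717, 0.0923]
ee_rot: [1.278, 2.869, 0.001]
force: [1.1, -3.6, 5.9]
width: 0.15
```

>>> {"method": "move_arm", "body": {"series": [[0, 0, 0, 0, 0, 0], [0, 0, 0, 0, 0, 0], [0, 0, 0, 0, 0, 0], [0, 0, 1, 0, 0, 0], [0, 0, 3, 0, 0, 0], [0, 0, 4, 0, 0, 0], [0, 0, 4, 0, 0, 0], [-2, 0, 4, 0, 0, 0]], "grip": 0.5}}

```text
clock: 10.8
position: [0.4998, 0.1719, 0.2541]
ee_rot: [1.279, 2.867, 0.001]
force: [-0.6, 1.1, 0.4]
width: 0.501
```

>>> {"method": "move_arm", "body": {"series": [[-4, 0, 2, 0, 0, 0], [-4, 0, 0, 0, 0, 0], [-4, 0, 0, 0, 0, 0], [0, 0, 0, 0, 0, 0], [0, 0, 0, 0, 0, 0]]}}

```text
clock: 11.3
position: [0.378, 0.1724, 0.2726]
ee_rot: [-1.277, -2.87, -0.003]
force: [0.8, -0.0, 0.6]
width: 0.499
```

```bash
python3 st.py; python3 - <<'E'
from h import *
a=imaging.get_image('wrist')['color'];b=imaging.get_image('top')['color']
b=cv2.resize(b[190:290,140:480],None,fx=2.35,fy=2.35,interpolation=cv2.INTER_CUBIC)
a=cv2.resize(a,(440,330));o=np.zeros((330+b.shape[0],max(b.shape[1],440),3),np.uint8)
o[:330,:440]=a;o[330:,:b.shape[1]]=b;print(o.shape);cv2.imwrite('pics/end.png',o[:,:,::-1])
E
```

```text
11.3 [0.378  0.1724 0.2726] yaw x -47.9 w 0.499 f [ 0.8 -0.   0.6] t [-0.02 -0.05 -0.06] q [-1.04  0.04  0.52  2.04 -0.02  1.07  0.22]
(565, 799, 3)
```

View pics/end.png

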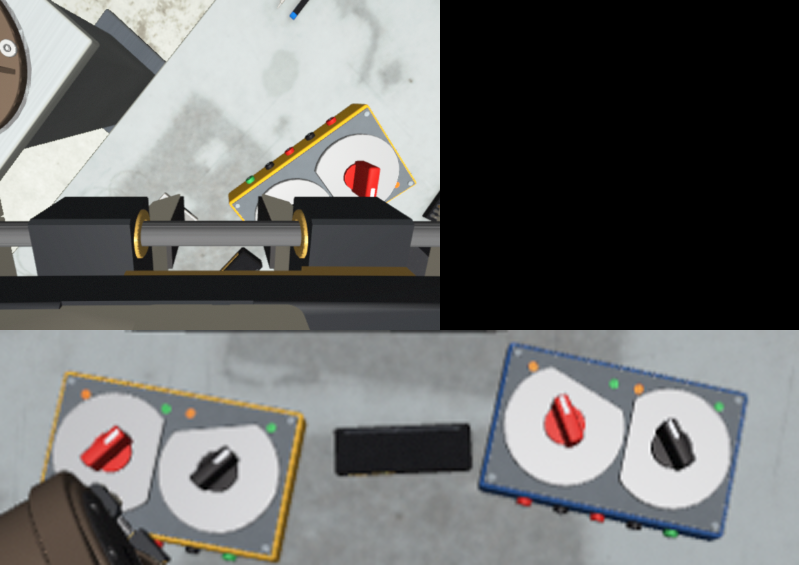

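The lower half (top camera) shows the yellow red bar at (107,447) and the black bar at (215,467), both with white ends toward their green dots. The blue box's red handle at (565,420) still points to its orange dot. The arm is clear, so I'm handing in.

```bash
python3 -c "
from cell import workorder;print(workorder.sign_off())"
```

```text
the job is handed in; nothing more can be done
None
```

I turned the yellow box's red isolator clockwise to its stop, then its black earthing handle to its stop, released both and backed the arm away. I signed the job off at about 11.5 s on the robot's clock, against the 48 s limit; the sign-off reports no verdict.

**Stops:** The wrist moment rose to 0.8 N m on the red handle and 1.0 N m on the black one, each with the gripper at about -50° yaw. That is roughly 74–76° of turn from where each handle started.

**Last picture:** Both yellow handles point to their green dots, and the blue box's red isolator still points to its orange dot. The gripper is open and clear, with about zero force on the tool.

**Disagreement:** My first wrist-camera reading put the black bar at 17.6° yaw, while the top view gave about 27°. The closer look before gripping agreed with about 26°, and I used that.

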